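Swap the wrong slide rack in a staining kit and scan the kit

ROBOT

A 7-joint arm with a two-finger parallel gripper is mounted at the origin on the work surface. World frame = base frame: x ahead of the robot, y to its left, z up, the work surface at z = 0. Lengths are in m, angles in rad, forces in N, time in s.
With the tool pointing down it reaches from about 0.4 to 0.875 m from the base axis. Payload 6.5 kg.
Tool frame: the origin (TCP) lies where the fingers leave the gripper's body, on its centre line; the fingertips stand 73 mm ahead of it and the grasp point (between the pads) lies 54 mm ahead of it (arm.pinch_z is the distance from the TCP to the grasp point, in m); x points along the fingers, z is the direction in which the jaws open and shut, and the axes are right-handed (so a half turn about x gives the same grasp; the last joint's range is limited). The gripper opens to 85 mm and grips with 20 to 120 N. Pads are 22 mm wide; open, the fingers measure 114 mm over their backs; the gripper's body (76 mm by 85 mm) begins 54 mm behind the grasp point. The pads swing forward as they close: fully open they stand 13 mm farther back than shut.
Start: joints at [-1.182, 0.536, -0.004, 1.538, 0.003, 1.067, -0.071], TCP at [0.286, 0.584, 0.304] pointing down, gripper open.
Joint ranges: [-2.7, 2.7], [-0.37, 2.16], [-1.27, 1.26], [0.24, 2.4], [-1.31, 4.45], [0.19, 1.91], [-2.76, 2.76]. Speed limits (rad/s): [2.39, 2.39, 3.14, 3.14, 3.14, 3.14, 3.14].

INTERFACE

Orientations are given as a 3x3 rotation matrix whose columns are the frame's x, y, z axes.
In Python, from workcell import arm gives the robot as it stands.
- The arm moves only by the shell command python3 -m creep 'ROWS' [OPENING]. ROWS is JSON, a list of rows, each an object with "xyz": the shift along the tool's x, y, z in m, a list of three; "yaw": the turn about the tool's x in rad. In form: [{"xyz": [tx, ty, tz], "yaw": yaw}, ...]. A call has exactly 5 rows; each row shifts and turns the commanded pose from where the row before left it, along the tool's axes as they then stand; what a row does not reach is not made up. A row lasts 1/8 s, in which the tool goes at most 62.5 mm and 10.7 degrees, less where a joint would pass 70% of its speed; a pose out of reach is approached as far as the arm can. A call is refused whole if a number of a shift passes 0.0625 or a number of a turn 0.188, either way. A call with a gripper value outside its range is refused whole. OPENING is the closure in counts, from 0 (fully open) to 255 (shut), set as the call begins (- or left out, the last holds). The fingers move at their own pace and stop on an object; the grip force is fixed at half the most. Time passes only in rows, so rows that do not move let the fingers close, or fill a call up. It gives the time, the measured TCP pose, the force and the opening at its end, in the units of the state.
- arm.observe(): the state, without advancing time (a new reading comes with each control period).
- arm.grab_frame(name): name is "scene" or "top" or "wrist"; returns the picture (384x512x3 uint8, blue, green, red); there is no depth.
- arm.camera_info(name): a dict with "mtx" (3x3 intrinsics, pixels), "origin" and "orientation" of the camera in the world. Camera axes: x right, y down, z forward; pixel columns grow to the right and rows downward; lengths in m; the calibration is good to about 2 mm. A picture is of the moment at which its call begins: read the wrist's pose just before it. camera_info takes no time and is no camera call; for the wrist camera it gives the pose at the moment of the call.
- arm.job_done(): hands the job in, once; it reports no verdict.
The state is a dict: "t": time; "joint_positions": joint angles; "joint_vel": joint speeds; "joint_torque": joint torques, N m; "ee_pos": TCP position; "eef_rot": TCP orientation; "force": force on the tool from outside, world axes, zero at the start; "torque": the same for the moment, N m; "grip_width": opening from 0.0 (shut) to 1.0 (fully open).
Only numpy, scipy, OpenCV 4.12 (cv2) and the standard library are available. Lean on these libraries where they do the work, as an engineer would, in place of code of your own. Each camera call takes 0.05 s, during which the arm holds its last target.

TASK

The white kit tray should hold three blue slide racks, but one of them is the wrong colour: stand that one upright in the empty red returns tray, then fetch the blue rack from the steel stock tray and stand it in the vacated bay, keeping both racks upright on the way and setting them down gently, not dropping them. Then lift the hand scanner off its black mat, hold it level with the window under its head over the middle of the kit tray's barcode label, about 10 cm above it, still for a good second, and lay it back on its mat, window down. Leave the other racks, the bottle and the glass dish alone.

Things in the scene. Friction and masses are not known exactly. Their poses are not given: they have to be found in the camera images.
- rack_orange: slide rack: open orange plastic frame 80 (x) x 56 (y) x 42 mm high with glass slides; above it on two end posts a carrying bar, also orange, along x to take it by: 72 mm long, 14 mm wide (y), 84 to 100 mm above the underside, free below it down to 42 mm. 0.16 kg. Origin at the centre of the underside, z up. Stands in one of the three bays of the kit tray (which one varies): the wrong rack.
- rack_stock_blue: slide rack: open blue plastic frame 80 (x) x 56 (y) x 42 mm high with glass slides; above it on two end posts a carrying bar, also blue, along x to take it by: 72 mm long, 14 mm wide (y), 84 to 100 mm above the underside, free below it down to 42 mm. 0.16 kg. Origin at the centre of the underside, z up. Stands in one of the two bays of the steel stock tray: the right replacement.
- rack_blue_a: slide rack: open blue plastic frame 80 (x) x 56 (y) x 42 mm high with glass slides; above it on two end posts a carrying bar, also blue, along x to take it by: 72 mm long, 14 mm wide (y), 84 to 100 mm above the underside, free below it down to 42 mm. 0.16 kg. Origin at the centre of the underside, z up. Already right, in a bay of the kit tray.
- rack_blue_b: slide rack: open blue plastic frame 80 (x) x 56 (y) x 42 mm high with glass slides; above it on two end posts a carrying bar, also blue, along x to take it by: 72 mm long, 14 mm wide (y), 84 to 100 mm above the underside, free below it down to 42 mm. 0.16 kg. Origin at the centre of the underside, z up. Already right, in a bay of the kit tray.
- rack_stock_yellow: slide rack: open yellow plastic frame 80 (x) x 56 (y) x 42 mm high with glass slides; above it on two end posts a carrying bar, also yellow, along x to take it by: 72 mm long, 14 mm wide (y), 84 to 100 mm above the underside, free below it down to 42 mm. 0.16 kg. Origin at the centre of the underside, z up. Stands in the other bay of the stock tray; not wanted.
- tray: the kit tray: fixed white plastic tray with three bays in a row along its y, outer size of the bays' part 115 mm (x) x 256 mm (y) x 30 mm high, walls, dividers and floor 5 mm, each bay about 105 x 79 mm inside; racks stand in it with their x along the tray's x. At its +y end a flat tab 70 mm long and 12 mm high carries the barcode label. Origin: centre of the bays' part's underside, z up.
- bay0 (a point): centre of the inner floor of bay 0 of the kit tray (at its -y end), 5 mm above the work surface.
- bay1 (a point): centre of the inner floor of bay 1 of the kit tray (in the middle), 5 mm above the work surface.
- bay2 (a point): centre of the inner floor of bay 2 of the kit tray (at its +y end, beside the label tab), 5 mm above the work surface.
- label (a point): centre of the flat barcode label (60 x 50 mm, white with black bars, facing up, 13 mm above the work surface) on the kit tray's tab. Axes as the tray's.
- stock: the stock tray: fixed steel tray with two bays along its y, 115 mm (x) x 172 mm (y) x 30 mm high, walls and floor 5 mm; racks stand in it with their x along its x. May be on the left or on the right. Origin at the centre of its underside.
- returns: the returns tray: fixed empty red tray, 160 mm (x) x 140 mm (y) x 30 mm high, walls and floor 5 mm (floor top 5 mm above the work surface). On the side opposite to the stock tray. Origin at the centre of its underside.
- mat: the scanner's mat: fixed black rubber mat 120 mm (x) x 210 mm (y), 8 mm thick. Origin at the centre of its underside.
- scanner: hand scanner lying on its mat, head towards the mat's +y. Grey handle x -85 to +35 mm, 34 mm wide (y), 32 mm high, blue button on top; white head x +30 to +85 mm, 54 mm wide, 36 mm high. Reads straight along its own -z, out of the red window in the head's underside; no trigger needed. 0.2 kg. Origin on the underside, below the balance point; z up.
- window (a point): centre of the scanner's window, in the underside of its head (58 mm along the scanner's +x from its origin, z 0). Axes as the scanner's.
- bottle: bystander: white bottle with a blue cap, 64 mm across, 150 mm high. Origin at the centre of its underside.
- dish: bystander: square glass staining dish with a clear cover, 72 mm wide, 87 mm high. Origin at the centre of its underside.

How it is judged:
By the outcome, as a careful person would: the job done as asked, in the order asked, and still so for the second after the job is handed in, with the robot touching nothing.
It also fails if it takes over 72 s, if anything falls off the work surface, if the arm or the gripper's body presses on something with over 40 N, if the wrist force passes 120 N, or if a joint passes its speed limit or range.

## Working session

There is one attempt and no reset: what is moved stays moved. The work goes in short steps, Python scripts to look and compute and a shell command to move; the robot and the scene stay as the last step left them, time stands still between calls to the robot, and variables do not carry over. Pictures are saved under pics/ and viewed, and the job is handed in when it is done.

```bash
ls; mkdir -p pics; python3 - <<'E'
from workcell import arm
import cv2,numpy as np
np.set_printoptions(precision=4,suppress=True)
s=arm.observe(); print(s['t'],s['ee_pos'],s['eef_rot'],s['grip_width'],arm.pinch_z)
for n in ("scene","top"):
    im=arm.grab_frame(n); cv2.imwrite(f"pics/{n}0.png",im)
    print(n,arm.camera_info(n))
E
```

```text
pics
0.0 [0.2853 0.5835 0.303 ] [[-0.0006 -0.8984  0.4391]
 [-0.0016  0.4391  0.8984]
 [-1.     -0.0001 -0.0017]] 0.999932766581214 0.0539
scene {'mtx': array([[391.8045,   0.    , 258.0054],
       [  0.    , 391.8045, 188.8581],
       [  0.    ,   0.    ,   1.    ]]), 'origin': array([1.3675, 0.2784, 0.9121]), 'orientation': array([[-0.3607,  0.6603, -0.6588],
       [ 0.9325,  0.2693, -0.2406],
       [ 0.0185, -0.7011, -0.7128]])}
top {'mtx': array([[396.6893,   0.    , 254.2681],
       [  0.    , 396.6893, 187.9363],
       [  0.    ,   0.    ,   1.    ]]), 'origin': array([0.4932, 0.0077, 1.1978]), 'orientation': array([[-0.0228, -0.9963,  0.0823],
       [-0.9997,  0.0217, -0.0151],
       [ 0.0133, -0.0826, -0.9965]])}
```

View pics/scene0.png

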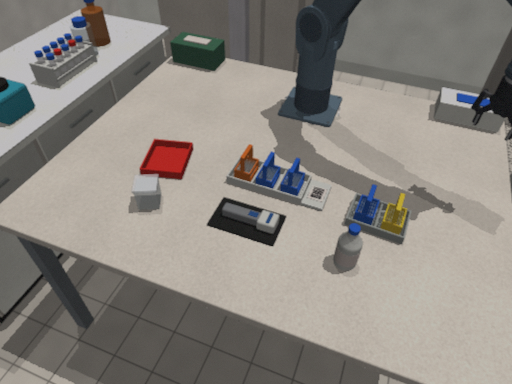

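View pics/top0.png

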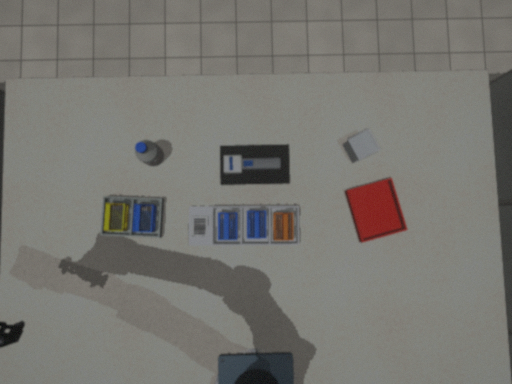

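The top view shows the kit tray at about (258,224) with its label at (199,226). The orange rack is in bay 0 at (284,225). Stock is on the left, with blue at (147,216) and yellow at (118,216). Returns is at (376,209), and the scanner lies at (252,163) with its head to the left.

```bash
cat > h.py <<'E'
import numpy as np,cv2
from workcell import arm
np.set_printoptions(precision=4,suppress=True)
def ray(ci,uv):
    d=np.linalg.inv(ci['mtx'])@np.array([uv[0],uv[1],1.0]); return ci['origin'],ci['orientation']@d
def plane(ci,uv,z):
    o,d=ray(ci,uv); return (o+d*(z-o[2])/d[2])
def proj(ci,p):
    c=ci['orientation'].T@(np.asarray(p,float)-ci['origin']); q=ci['mtx']@c; return q[:2]/q[2]
def cols(im):
    h=cv2.cvtColor(im,cv2.COLOR_BGR2HSV); H,S,V=h[...,0],h[...,1],h[...,2]
    return dict(red=(((H<4)|(H>174))&(S>150)&(V>80)),orange=((H>=5)&(H<18)&(S>130)&(V>70)),yellow=((H>=22)&(H<35)&(S>130)&(V>70)),
      blue=((H>=105)&(H<130)&(S>130)&(V>50)),black=(V<45))
def comps(m,amin=40):
    n,l,st,c=cv2.connectedComponentsWithStats(m.astype(np.uint8)); out=[]
    for i in range(1,n):
        if st[i,4]>=amin:
            pts=np.argwhere(l==i)[:,::-1].astype(np.float32); out.append((st[i,4],c[i],cv2.minAreaRect(pts)))
    return out
E
python3 - <<'E'
from h import *
im=cv2.imread('pics/top0.png'); ci=arm.camera_info('top')
for k,m in cols(im).items():
    z={'red':.03,'black':.008}.get(k,.1)
    for a,c,r in comps(m,30):
        P=[plane(ci,p,z) for p in cv2.boxPoints(r)]
        print(k,a,c,'ctr',plane(ci,r[0],z)[:2],'sides',np.linalg.norm(P[1]-P[0]),np.linalg.norm(P[2]-P[1]),'ang',r[2])
cv2.imwrite('pics/crop0.png',cv2.resize(im[110:270,90:420],None,fx=2.4,fy=2.4,interpolation=cv2.INTER_CUBIC))
E
```

```text
red 2364 [374.9154 209.7343] ctr [ 0.5179 -0.3676] sides 0.14174325049287134 0.15619314825415898 ang 74.05460357666016
orange 236 [282.161  225.7881] ctr [ 0.477  -0.0803] sides 0.03875132921153229 0.07139930917679152 ang 90.0
orange 38 [291.5263 228.2105] ctr [ 0.4695 -0.109 ] sides 0.002766434724857398 0.05212939130825488 ang 90.0
yellow 180 [107.5333 217.0389] ctr [0.5137 0.3878] sides 0.07401801628732406 0.035650522671146156 ang 0.0
yellow 131 [124.3511 217.0076] ctr [0.5112 0.3516] sides 0.07219523930063658 0.020458853486750896 ang 4.398705005645752
blue 78 [140.5 147. ] ctr [0.7054 0.3058] sides 0.025041172949076835 0.022601572276835707 ang 90.0
blue 30 [247.7333 162.9667] ctr [0.6541 0.0083] sides 0.019543594604082247 0.011262919171682382 ang 90.0
blue 188 [136.484  217.7926] ctr [0.5101 0.3148] sides 0.030263242055829042 0.07361671379531329 ang 84.2894058227539
blue 98 [152.2041 219.051 ] ctr [0.5059 0.2728] sides 0.07232840577787936 0.017321518852959863 ang 11.309932708740234
blue 266 [254.109  224.7444] ctr [ 0.4842 -0.006 ] sides 0.07135950402955943 0.0386976372147614 ang 0.0
blue 35 [264.4571 220.3429] ctr [ 0.4931 -0.0351] sides 0.002766055181955629 0.05225432476045649 ang 90.0
blue 32 [219.0625 225.9688] ctr [0.4823 0.0905] sides 0.005513052590399242 0.06851238863522008 ang 90.0
blue 168 [226.1071 226.0952] ctr [0.4814 0.0675] sides 0.06930343204404875 0.025710801666005315 ang 3.1798300743103027
blue 59 [235.2203 226.9661] ctr [0.4813 0.0478] sides 0.008278128205113592 0.06854756250026352 ang 90.0
black 1439 [258.9006 164.902 ] ctr [ 0.6635 -0.0132] sides 0.20078636015068604 0.11184361482073495 ang 88.80650329589844
black 360 [  9.95   333.2278] ctr [0.1807 0.7027] sides 0.06496519887952183 0.06628167230577214 ang 0.0
black 522 [256.5441 376.5096] ctr [ 0.0533 -0.0045] sides 0.05595857777416162 0.12489167897811368 ang 0.0
```

View pics/crop0.png

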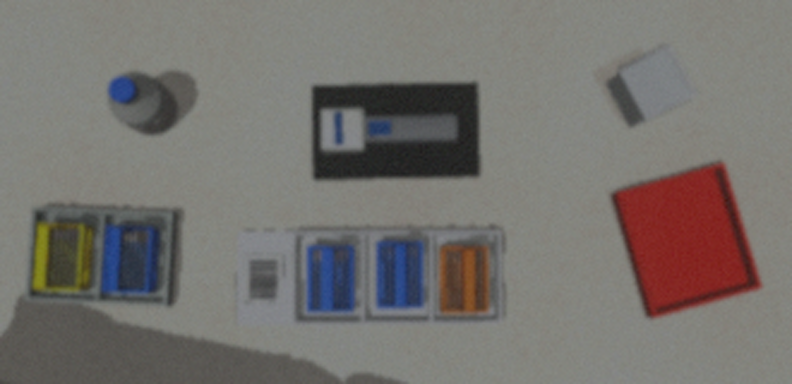

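```bash
cat >> h.py <<'E'
def to(xyz=None,zdir=None,row=.0625):
    """print yaw (about tool x) taking tool z to zdir (or nearest of +-), then shift in turned axes"""
    s=arm.observe(); R=s['eef_rot']; p=s['ee_pos']; Rn=R; y=0
    if zdir is not None:
        d=R.T@np.array([zdir[0],zdir[1],0]); y=np.arctan2(-d[1],d[2])
        c,k=np.cos(y),np.sin(y); Rn=R@np.array([[1,0,0],[0,c,-k],[0,k,c]])
    print('t',s['t'],'p',p,'q7',s['joint_positions'][6],'yaw',round(y,4))
    if xyz is not None:
        d=np.array(xyz)-p; print('shift after yaw',Rn.T@d,'before',R.T@d,'rows',np.linalg.norm(d)/row)
E
python3 - <<'E'
from h import *
s=arm.observe();ci=arm.camera_info('wrist'); print(ci, s['eef_rot'].T@(ci['origin']-s['ee_pos'])); print(s['eef_rot'].T@ci['orientation'])
to((.51,.30,.33),(0,1))
E
```

```text
{'mtx': array([[280.9664,   0.    , 255.8845],
       [  0.    , 280.9664, 185.9881],
       [  0.    ,   0.    ,   1.    ]]), 'origin': array([0.2125, 0.62  , 0.3731]), 'orientation': array([[ 0.4393,  0.8527,  0.2828],
       [ 0.8983, -0.4165, -0.1396],
       [-0.0012,  0.3154, -0.949 ]])} [-0.07    0.0815  0.0006]
[[-0.0003 -0.3153  0.949 ]
 [-0.0001 -0.949  -0.3153]
 [ 1.     -0.0002  0.0003]]
t 0.1 p [0.2854 0.5835 0.3031] q7 -0.0712132119573169 yaw -0.4548
shift after yaw [-0.0266 -0.2246 -0.2836] before [-0.0266 -0.3263 -0.1561] rows 5.80351048178139
```

```bash
python3 -m creep '[{"xyz":[-0.013,0,0],"yaw":-0.152},{"xyz":[-0.014,0,0],"yaw":-0.152},{"xyz":[0,0,0],"yaw":-0.151},{"xyz":[0,-0.035,-0.045],"yaw":0},{"xyz":[0,-0.038,-0.048],"yaw":0}]' 120; python3 -m creep '[{"xyz":[0,-0.038,-0.048],"yaw":0},{"xyz":[0,-0.038,-0.048],"yaw":0},{"xyz":[0,-0.038,-0.048],"yaw":0},{"xyz":[0,-0.037,-0.046],"yaw":0},{"xyz":[0,0,0],"yaw":0}]'
python3 - <<'E'
from h import *
to((.51,.30,.33),(0,1)); print(arm.observe()['grip_width'])
ci=arm.camera_info('wrist'); im=arm.grab_frame('wrist'); cv2.imwrite('pics/w1.png',im); np.save('w1.npy',ci,allow_pickle=True)
E
```

```text
t: 0.72
ee_pos: [0.3586, 0.4901, 0.3303]
eef_rot: [[-0.001, -1.0, -0.002], [-0.0, -0.002, 1.0], [-1.0, 0.001, -0.0]]
force: [1.4, 0.1, 0.4]
grip_width: 0.525
t: 1.35
ee_pos: [0.5131, 0.295, 0.3306]
eef_rot: [[0.001, -1.0, 0.01], [-0.003, 0.01, 1.0], [-1.0, -0.001, -0.003]]
force: [-0.4, 1.3, 0.3]
grip_width: 0.529
t 1.35 p [0.5131 0.295  0.3306] q7 0.9576722092546551 yaw -0.0096
shift after yaw [0.0005 0.0031 0.005 ] before [0.0005 0.0032 0.005 ] rows 0.09482839656961557
0.5286526668170006
```

View pics/w1.png

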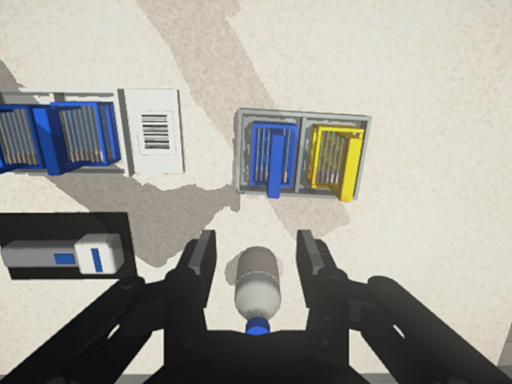

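The wrist view shows the stock blue bar at around (274,165), the yellow bar at (350,175), the label at (156,132), and the scanner at the lower left. I'll zoom in on the stock tray.

```bash
python3 - <<'E'
from h import *
im=cv2.imread('pics/w1.png'); ci=np.load('w1.npy',allow_pickle=True).item()
u0,v0,f=225,95,5
c=cv2.resize(im[v0:v0+115,u0:u0+155],None,fx=f,fy=f,interpolation=cv2.INTER_CUBIC)
cv2.imwrite('pics/w1c.png',c)
print(ci['origin'])
for k,m in cols(im).items():
  for a,cc,r in comps(m,60): print(k,a,cc,r)
E
```

```text
[0.4319 0.2967 0.4005]
yellow 1850 [337.4211 158.7649] ((333.0, 161.0), (50.6348876953125, 74.63713836669922), 9.462321281433105)
blue 3584 [ 58.019  137.2338] ((59.5, 138.0), (72.0, 119.0), 90.0)
blue 1624 [275.5222 157.6016] ((272.7672424316406, 160.45689392089844), (44.57001495361328, 73.40252685546875), 3.3664605617523193)
blue 66 [264.5909 152.5758] ((264.748291015625, 152.52069091796875), (2.076137065887451, 43.100608825683594), 4.763641834259033)
blue 127 [ 96.4331 259.9921] ((96.43169403076172, 260.0146179199219), (23.397415161132812, 5.308070659637451), 77.90524291992188)
blue 183 [ 64.153  258.5137] ((64.0, 258.5), (9.0, 20.0), 90.0)
blue 258 [258.5388 327.6008] ((257.0, 326.0), (16.0, 22.0), 90.0)
black 30747 [199.0602 329.5622] ((255.5, 298.0), (170.0, 511.0), 90.0)
```

View pics/w1c.png

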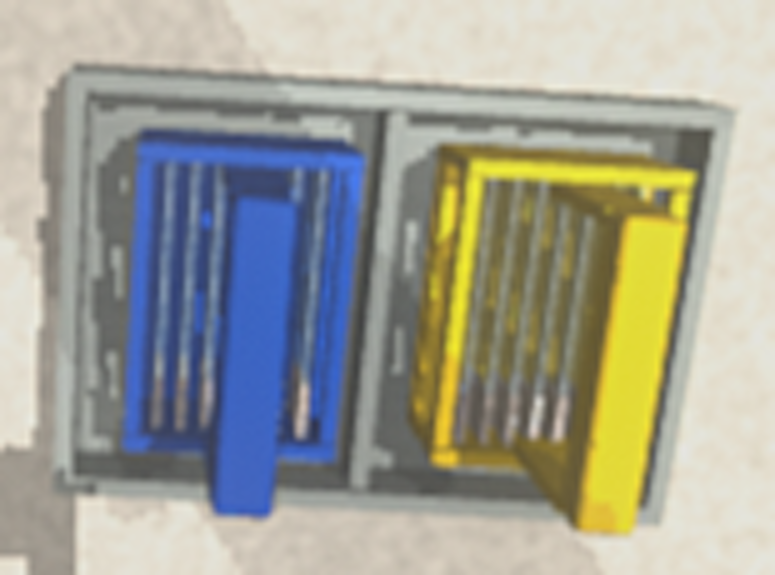

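```bash
python3 - <<'E'
from h import *
ci=np.load('w1.npy',allow_pickle=True).item()
P=lambda a,b,z:plane(ci,(a/5+225-.4,b/5+95-.4),z)
A,B,C,D=P(235,200,.105),P(296,200,.105),P(214,480,.105),P(272,480,.105)
print(A,B,C,D,'w',B[1]-A[1],D[1]-C[1]); m=(A+B)/2;d=(C+D)/2-m;L=np.linalg.norm(d);d/=L;print(d,L,'centre',m+d*.036)
# tray corners z=.03 outer
Q=[P(70,67,.03),P(735,105,.03),P(660,522,.03),P(60,480,.03)]
for i in range(4): print(Q[i],np.linalg.norm(Q[i]-Q[i-1]))
print('ctr',sum(Q)/4)
P=lambda a,b,z:plane(ci,(a,b),z)
print('label',P(156,132,.013),'edges',P(139,111,.013),P(171,154,.013))
E
```

```text
[0.4741 0.3119 0.105 ] [0.4742 0.3246 0.105 ] [0.536  0.3077 0.105 ] [0.5362 0.3206 0.105 ] w 0.012740772234835052 0.012925847591566675
[ 0.9978 -0.0658  0.    ] 0.06211442751444005 centre [0.51   0.3159 0.105 ]
[0.4508 0.2735 0.03  ] 0.11152983982636748
[0.4618 0.4436 0.03  ] 0.17051315386076413
[0.5761 0.4363 0.03  ] 0.11460325644520067
[0.5621 0.2674 0.03  ] 0.16945618731421086
ctr [0.5127 0.3552 0.03  ]
label [0.4822 0.1585 0.013 ] edges [0.4542 0.1392 0.013 ] [0.5129 0.1758 0.013 ]
```

Stock blue bar centre is (0.510, 0.316), rotated −3.8°, and the measured sizes agree with the given ones. Next is the orange rack.

```bash
python3 -m creep '[{"xyz":[0,0.005,-0.058],"yaw":-0.01},{"xyz":[0,0.004,-0.058],"yaw":0},{"xyz":[0,0.004,-0.058],"yaw":0},{"xyz":[0,0.004,-0.058],"yaw":0},{"xyz":[0,0.004,-0.058],"yaw":0}]'; python3 -m creep '[{"xyz":[0,0.004,-0.055],"yaw":0},{"xyz":[0,0.004,-0.045],"yaw":0},{"xyz":[0,0,0],"yaw":0},{"xyz":[0,0,0],"yaw":0},{"xyz":[0,0,0],"yaw":0}]'
python3 - <<'E'
from h import *
to((.48,-.09,.33),(0,1))
ci=arm.camera_info('wrist'); im=arm.grab_frame('wrist'); cv2.imwrite('pics/w2.png',im); np.save('w2.npy',ci,allow_pickle=True)
E
```

```text
t: 2.02
ee_pos: [0.4904, 0.0108, 0.3309]
eef_rot: [[-0.0, -1.0, -0.013], [0.001, -0.013, 1.0], [-1.0, -0.0, 0.001]]
force: [1.2, 0.3, -1.1]
grip_width: 0.526
t: 2.65
ee_pos: [0.4843, -0.0872, 0.3308]
eef_rot: [[-0.0, -1.0, -0.014], [0.001, -0.014, 1.0], [-1.0, 0.0, 0.001]]
force: [0.2, 0.0, 0.3]
grip_width: 0.525
t 2.65 p [ 0.4843 -0.0872  0.3308] q7 1.7169405915857623 yaw 0.0137
shift after yaw [ 0.0008  0.0043 -0.0028] before [ 0.0008  0.0043 -0.0027] rows 0.08274849918821735
```

View pics/w2.png

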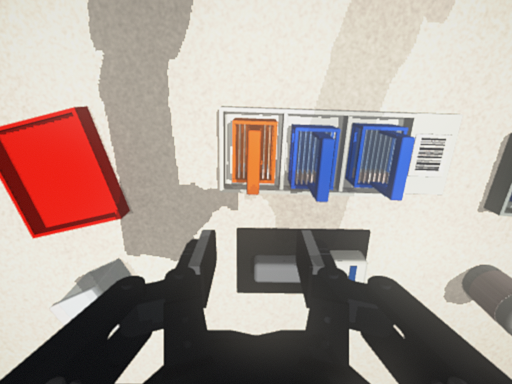

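```bash
python3 - <<'E'
from h import *
im=cv2.imread('pics/w2.png')
u0,v0,f=205,95,5
cv2.imwrite('pics/w2c.png',cv2.resize(im[v0:v0+115,u0:u0+155],None,fx=f,fy=f,interpolation=cv2.INTER_CUBIC))
cv2.imwrite('pics/w2r.png',cv2.resize(im[95:245,0:140],None,fx=4,fy=4,interpolation=cv2.INTER_CUBIC))
E
```

```text
(no output)
```

View pics/w2c.png

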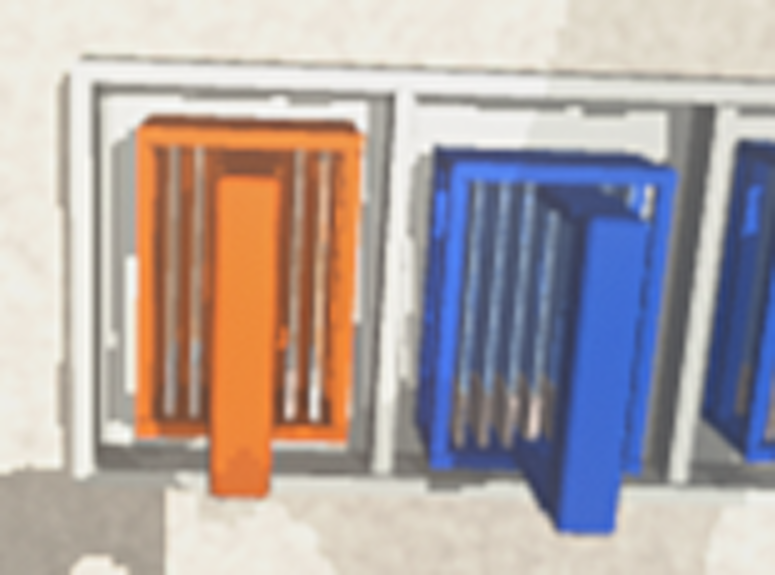

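View pics/w2r.png

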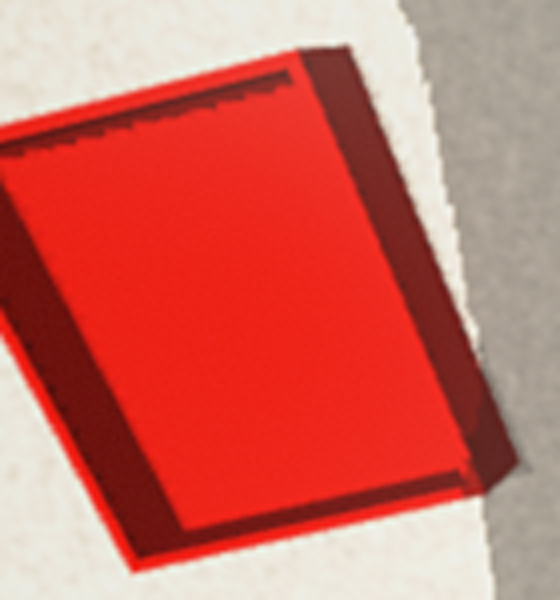

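```bash
python3 - <<'E'
from h import *
ci=np.load('w2.npy',allow_pickle=True).item()
P=lambda a,b,z:plane(ci,(a/5+205-.4,b/5+95-.4),z)
A,B,C,D=P(217,176,.105),P(278,176,.105),P(211,460,.105),P(268,460,.105)
print(A,B,C,D,'w',B[1]-A[1],D[1]-C[1]); m=(A+B)/2;d=(C+D)/2-m;L=np.linalg.norm(d);d/=L;print(d,L,'centre',m+d*.036)
# kit tray left wall: inner top edges & divider 1 centre, z=.03
for n,a in dict(outL=(72,62),outLb=(75,475),divT=(405,92),divB=(383,468),div2T=(725,100),div2B=(680,478),topin=(97,84),topinR=(395,95)).items(): print(n,P(*a,.03))
P=lambda a,b,z:plane(ci,(a/4-.4,b/4+95-.4),z)
for a in [(298,50),(135,572),(478,492)]: print('ret',P(*a,.03))
E
```

```text
[ 0.4399 -0.095   0.105 ] [ 0.4397 -0.0823  0.105 ] [ 0.5022 -0.0961  0.105 ] [ 0.502  -0.0834  0.105 ] w 0.012689426871363568 0.012654116074943642
[ 0.9999 -0.017  -0.    ] 0.06233283147364233 centre [ 0.4758 -0.0893  0.105 ]
outL [ 0.4211 -0.1339  0.03  ]
outLb [ 0.5323 -0.1362  0.03  ]
divT [ 0.4273 -0.0489  0.03  ]
divB [ 0.5291 -0.0502  0.03  ]
div2T [0.4282 0.0333 0.03  ]
div2B [0.5309 0.0329 0.03  ]
topin [ 0.4264 -0.1277  0.03  ]
topinR [ 0.4281 -0.0514  0.03  ]
ret [ 0.4237 -0.3181  0.03  ]
ret [ 0.6111 -0.4137  0.03  ]
ret [ 0.577  -0.2824  0.03  ]
```

```bash
python3 - <<'E'
from h import *
to((.4765,-.0893,.151),(.017,1))
E
```

```text
t 2.7 p [ 0.4842 -0.0875  0.3308] q7 1.717087497617521 yaw 0.0303
shift after yaw [ 0.1798  0.0077 -0.002 ] before [ 0.1798  0.0077 -0.0018] rows 2.879448035217534
```

```bash
python3 -m creep '[{"xyz":[0.035,0.0077,-0.002],"yaw":0.03},{"xyz":[0.055,0,0],"yaw":0},{"xyz":[0.03,0,0],"yaw":0},{"xyz":[0,0,0],"yaw":0},{"xyz":[0,0,0],"yaw":0}]'
python3 - <<'E'
from h import *
to((.4765,-.0893,.151),(.017,1))
ci=arm.camera_info('wrist'); im=arm.grab_frame('wrist'); cv2.imwrite('pics/w3.png',im); np.save('w3.npy',ci,allow_pickle=True)
E
```

```text
t: 3.32
ee_pos: [0.4772, -0.091, 0.212]
eef_rot: [[0.002, -1.0, 0.019], [-0.0, 0.019, 1.0], [-1.0, -0.002, -0.0]]
force: [0.2, -0.2, 0.8]
grip_width: 0.528
t 3.325 p [ 0.4772 -0.091   0.212 ] q7 1.7327098252912994 yaw -0.0019
shift after yaw [0.061  0.0009 0.0017] before [0.061  0.0009 0.0017] rows 0.9770735572630319
```

View pics/w3.png

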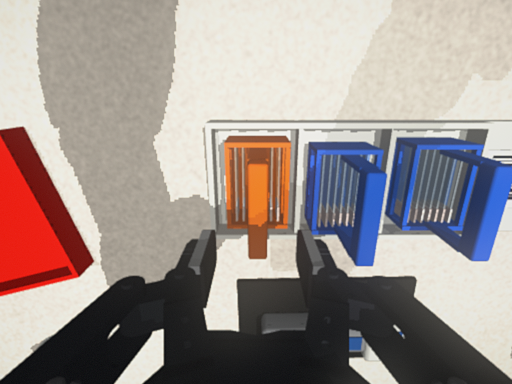

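The bar sits at column 258, midway between the fingers (216 and 298). I'll descend and grip.

```bash
python3 -m creep '[{"xyz":[0.03,0.001,0.0017],"yaw":0},{"xyz":[0.02,0,0],"yaw":0},{"xyz":[0.011,0,0],"yaw":0},{"xyz":[0,0,0],"yaw":0},{"xyz":[0,0,0],"yaw":0}]'
python3 -m creep '[{"xyz":[0,0,0],"yaw":0},{"xyz":[0,0,0],"yaw":0},{"xyz":[0,0,0],"yaw":0},{"xyz":[0,0,0],"yaw":0},{"xyz":[0,0,0],"yaw":0}]' 255
python3 -m creep '[{"xyz":[-0.01,0,0],"yaw":0},{"xyz":[-0.02,0,0],"yaw":0},{"xyz":[-0.03,0,0],"yaw":0},{"xyz":[-0.03,0,0],"yaw":0},{"xyz":[0,0,0],"yaw":0}]'
python3 - <<'E'
from h import *
im=arm.grab_frame('wrist'); cv2.imwrite('pics/w4.png',im)
# returns target: tray x axis (cos14,sin14); tool z = (-sin, cos)
to((.517,-.367,.24),(-.242,.970))
E
```

```text
t: 4.0
ee_pos: [0.4761, -0.0897, 0.1508]
eef_rot: [[0.002, -1.0, 0.02], [-0.0, 0.02, 1.0], [-1.0, -0.002, -0.0]]
force: [0.7, 0.3, -0.7]
grip_width: 0.528
t: 4.62
ee_pos: [0.4757, -0.0899, 0.1505]
eef_rot: [[0.001, -1.0, 0.02], [-0.0, 0.02, 1.0], [-1.0, -0.001, -0.0]]
force: [-1.2, -1.5, 6.4]
grip_width: 0.154
t: 5.25
ee_pos: [0.4765, -0.0897, 0.242]
eef_rot: [[0.005, -1.0, 0.02], [-0.0, 0.02, 1.0], [-1.0, -0.005, -0.0]]
force: [-0.4, -0.0, -1.8]
grip_width: 0.152
t 5.3 p [ 0.4757 -0.0895  0.2406] q7 1.7200274448376747 yaw -0.2641
shift after yaw [ 0.0007  0.0271 -0.2792] before [ 0.0007 -0.0468 -0.2766] rows 4.488640062642795
```

View pics/w4.png

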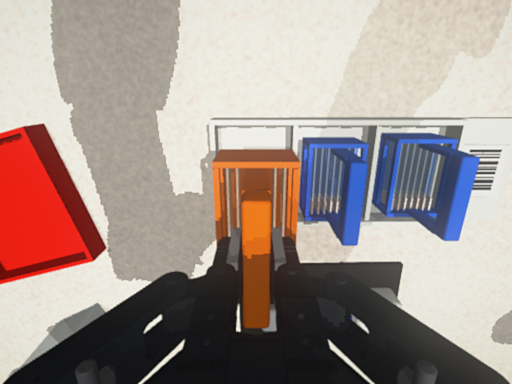

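```bash
python3 -m creep '[{"xyz":[0,0,0],"yaw":-0.13},{"xyz":[0,0.002,-0.02],"yaw":-0.134},{"xyz":[0,0.004,-0.045],"yaw":0},{"xyz":[0,0.005,-0.055],"yaw":0},{"xyz":[0,0.005,-0.055],"yaw":0}]'
python3 -m creep '[{"xyz":[0,0.005,-0.05],"yaw":0},{"xyz":[0,0.004,-0.037],"yaw":0},{"xyz":[0,0.002,-0.017],"yaw":0},{"xyz":[0,0,0],"yaw":0},{"xyz":[0,0,0],"yaw":0}]'
python3 - <<'E'
from h import *
im=arm.grab_frame('wrist'); cv2.imwrite('pics/w5.png',im); np.save('w5.npy',arm.camera_info('wrist'),allow_pickle=True)
im=arm.grab_frame('top'); cv2.imwrite('pics/t5.png',cv2.resize(im[100:280,200:430],None,fx=3.3,fy=3.3,interpolation=cv2.INTER_CUBIC))
to((.517,-.367,.151),(-.242,.970))
E
```

```text
t: 5.92
ee_pos: [0.4989, -0.2645, 0.2384]
eef_rot: [[-0.002, -0.97, -0.243], [0.001, -0.243, 0.97], [-1.0, 0.002, 0.002]]
force: [1.0, -0.2, -2.1]
grip_width: 0.151
t: 6.55
ee_pos: [0.5142, -0.3648, 0.2393]
eef_rot: [[-0.001, -0.97, -0.244], [0.002, -0.244, 0.97], [-1.0, 0.0, 0.002]]
force: [0.6, 0.7, -2.2]
grip_width: 0.155
t 6.65 p [ 0.5144 -0.3651  0.2398] q7 2.4544875852548866 yaw 0.002
shift after yaw [ 0.0888 -0.0021 -0.0026] before [ 0.0888 -0.0021 -0.0026] rows 1.42151212813553
```

View pics/w5.png

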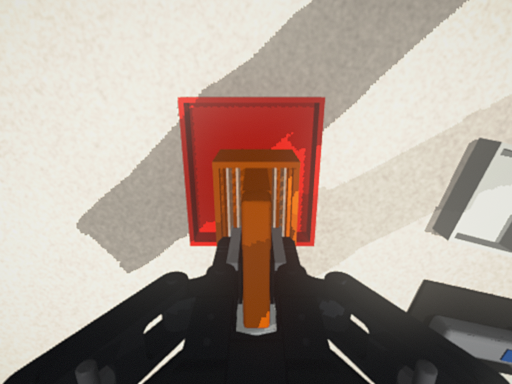

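View pics/t5.png

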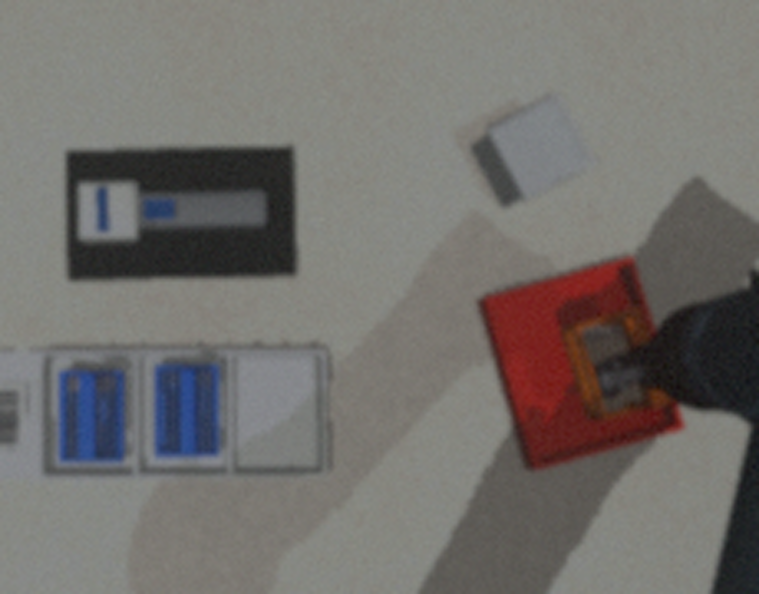

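The tray is square to the gripper in the wrist view, with corners near (179,98), (325,98), (315,245) and (190,245). I'll check its centre, then lower.

```bash
python3 - <<'E'
from h import *
ci=np.load('w5.npy',allow_pickle=True).item()
Q=[plane(ci,p,.03) for p in [(179,98),(325,98),(315,245),(190,245)]]
for i in range(4): print(Q[i],np.linalg.norm(Q[i]-Q[i-1]))
print(sum(Q)/4)
E
python3 -m creep '[{"xyz":[0.03,-0.002,-0.0026],"yaw":0},{"xyz":[0.03,0,0],"yaw":0},{"xyz":[0.014,0,0],"yaw":0},{"xyz":[0.006,0,0],"yaw":0},{"xyz":[0,0,0],"yaw":0}]'
```

```text
[ 0.4581 -0.453   0.03  ] 0.15809902810183724
[ 0.4243 -0.3185  0.03  ] 0.13865828166240196
[ 0.5775 -0.2789  0.03  ] 0.15826472205100747
[ 0.6117 -0.4156  0.03  ] 0.14092081095201145
[ 0.5179 -0.3665  0.03  ]
t: 7.28
ee_pos: [0.5168, -0.3691, 0.1604]
eef_rot: [[0.001, -0.97, -0.242], [-0.0, -0.242, 0.97], [-1.0, -0.0, -0.0]]
force: [0.5, -0.7, -2.0]
grip_width: 0.149
```

```bash
python3 -m creep '[{"xyz":[0.0035,0,0],"yaw":0},{"xyz":[0.002,0,0],"yaw":0},{"xyz":[0.0015,0,0],"yaw":0},{"xyz":[0.001,0,0],"yaw":0},{"xyz":[0,0,0],"yaw":0}]'
```

```text
t: 7.9
ee_pos: [0.5165, -0.3691, 0.1518]
eef_rot: [[-0.0, -0.97, -0.242], [0.0, -0.242, 0.97], [-1.0, 0.0, 0.0]]
force: [0.1, -0.1, -2.1]
grip_width: 0.151
```

```bash
python3 -m creep '[{"xyz":[0.0007,0,0],"yaw":0},{"xyz":[0.0007,0,0],"yaw":0},{"xyz":[0.0006,0,0],"yaw":0},{"xyz":[0,0,0],"yaw":0},{"xyz":[0,0,0],"yaw":0}]'
```

```text
t: 8.52
ee_pos: [0.5165, -0.3693, 0.1506]
eef_rot: [[0.0, -0.97, -0.242], [-0.0, -0.242, 0.97], [-1.0, -0.0, -0.0]]
force: [-2.1, 1.4, 5.8]
grip_width: 0.15
```

Contact is about 6 N with the rack standing. Opening halfway and retreating straight up.

```bash
python3 -m creep '[{"xyz":[0,0,0],"yaw":0},{"xyz":[0,0,0],"yaw":0},{"xyz":[0,0,0],"yaw":0},{"xyz":[-0.015,0,0],"yaw":0},{"xyz":[-0.04,0,0],"yaw":0}]' 120
python3 -m creep '[{"xyz":[-0.05,0,0],"yaw":0},{"xyz":[-0.05,0,0],"yaw":0},{"xyz":[-0.02,0,0],"yaw":0.13},{"xyz":[0,0,0],"yaw":0.13},{"xyz":[0,0,0],"yaw":0.07}]'
python3 - <<'E'
from h import *
im=arm.grab_frame('wrist'); cv2.imwrite('pics/w6.png',im)
to((.511,.316,.33),(.0658,.9978))
to((.478,-.091,.33),(.0658,.9978))
E
```

```text
t: 9.15
ee_pos: [0.5157, -0.3684, 0.2046]
eef_rot: [[-0.003, -0.97, -0.242], [0.002, -0.242, 0.97], [-1.0, 0.002, 0.003]]
force: [0.9, -0.1, -0.8]
grip_width: 0.53
t: 9.78
ee_pos: [0.5166, -0.3692, 0.3265]
eef_rot: [[0.002, -0.996, 0.089], [-0.001, 0.089, 0.996], [-1.0, -0.002, -0.001]]
force: [-0.4, 0.5, -0.0]
grip_width: 0.53
t 9.825 p [ 0.5166 -0.3691  0.3263] q7 2.140695449829258 yaw -0.0249
shift after yaw [-0.0042  0.0507  0.6832] before [-0.0042  0.0677  0.6818] rows 10.96209780903842
t 9.825 p [ 0.5166 -0.3691  0.3263] q7 2.140695449829258 yaw -0.0249
shift after yaw [-0.004   0.0568  0.275 ] before [-0.004   0.0637  0.2735] rows 4.4926482161686945
```

View pics/w6.png

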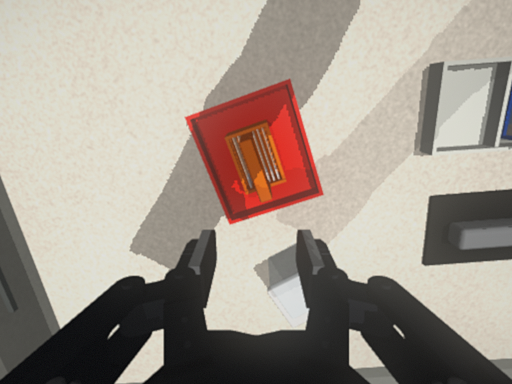

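The orange rack stands upright inside the red tray, at about (256,160). Now to the stock blue rack.

```bash
python3 -m creep '[{"xyz":[0,0.002,0.03],"yaw":-0.025},{"xyz":[0,0.004,0.06],"yaw":0},{"xyz":[0,0.005,0.06],"yaw":0},{"xyz":[0,0.005,0.06],"yaw":0},{"xyz":[0,0.005,0.06],"yaw":0}]'
python3 -m creep '[{"xyz":[0,0.005,0.06],"yaw":0},{"xyz":[0,0.005,0.06],"yaw":0},{"xyz":[0,0.005,0.06],"yaw":0},{"xyz":[0,0.005,0.06],"yaw":0},{"xyz":[0,0.005,0.06],"yaw":0}]'
python3 -m creep '[{"xyz":[0,0.004,0.055],"yaw":0},{"xyz":[0.03,0.003,0.04],"yaw":0},{"xyz":[0.05,0.002,0.018],"yaw":0},{"xyz":[0.03,0,0],"yaw":0},{"xyz":[0,0,0],"yaw":0}]'
python3 - <<'E'
from h import *
to((.511,.316,.2155),(.0658,.9978))
to((.511,.316,.151),(.0658,.9978))
im=arm.grab_frame('wrist'); cv2.imwrite('pics/w7.png',im)
E
```

```text
t: 10.45
ee_pos: [0.5126, -0.0965, 0.3259]
eef_rot: [[0.002, -0.998, 0.06], [-0.0, 0.06, 0.998], [-1.0, -0.002, -0.0]]
force: [2.0, 1.2, 0.3]
grip_width: 0.53
t: 11.08
ee_pos: [0.5059, 0.2044, 0.326]
eef_rot: [[0.002, -0.998, 0.06], [0.0, 0.06, 0.998], [-1.0, -0.002, 0.0]]
force: [1.6, -0.4, 0.9]
grip_width: 0.529
t: 11.7
ee_pos: [0.5027, 0.3152, 0.2134]
eef_rot: [[-0.003, -0.998, 0.06], [-0.003, 0.06, 0.998], [-1.0, 0.003, -0.003]]
force: [0.1, -0.3, 0.3]
grip_width: 0.529
t 11.7 p [0.5027 0.3152 0.2134] q7 0.8675303494040382 yaw 0.0063
shift after yaw [-0.0022 -0.0082  0.0013] before [-0.0022 -0.0082  0.0013] rows 0.13736032393158293
t 11.7 p [0.5027 0.3152 0.2134] q7 0.8675303494040382 yaw 0.0063
shift after yaw [ 0.0623 -0.0084  0.0015] before [ 0.0623 -0.0084  0.0014] rows 1.0067887568825356
```

View pics/w7.png

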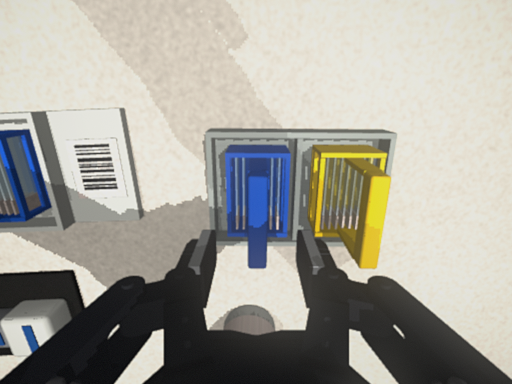

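```bash
python3 -m creep '[{"xyz":[0.03,-0.008,0.001],"yaw":0.006},{"xyz":[0.02,0,0],"yaw":0},{"xyz":[0.012,0,0],"yaw":0},{"xyz":[0,0,0],"yaw":0},{"xyz":[0,0,0],"yaw":0}]'
python3 -m creep '[{"xyz":[0,0,0],"yaw":0},{"xyz":[0,0,0],"yaw":0},{"xyz":[0,0,0],"yaw":0},{"xyz":[0,0,0],"yaw":0},{"xyz":[0,0,0],"yaw":0}]' 255
python3 -m creep '[{"xyz":[-0.01,0,0],"yaw":0},{"xyz":[-0.02,0,0],"yaw":0},{"xyz":[-0.035,0,0],"yaw":0},{"xyz":[-0.045,0,0],"yaw":0},{"xyz":[-0.045,0,0],"yaw":0}]'
python3 - <<'E'
from h import *
to((.479,-.091,.32),(.016,.9999))
E
```

```text
t: 12.38
ee_pos: [0.5122, 0.3168, 0.1538]
eef_rot: [[0.001, -0.998, 0.067], [0.001, 0.067, 0.998], [-1.0, -0.001, 0.001]]
force: [0.0, -1.1, 0.2]
grip_width: 0.526
t: 13.0
ee_pos: [0.5122, 0.3163, 0.1535]
eef_rot: [[0.001, -0.998, 0.067], [0.0, 0.067, 0.998], [-1.0, -0.001, 0.0]]
force: [-0.8, -1.9, 6.2]
grip_width: 0.15
t: 13.62
ee_pos: [0.5117, 0.3166, 0.3106]
eef_rot: [[0.001, -0.998, 0.066], [0.001, 0.066, 0.998], [-1.0, -0.001, 0.001]]
force: [0.5, 0.9, -0.9]
grip_width: 0.152
t 13.625 p [0.5117 0.3166 0.3106] q7 0.8727331383285724 yaw -0.0505
shift after yaw [-0.0097  0.0262 -0.408 ] before [-0.0097  0.0055 -0.4088] rows 6.5436425007634025
```

```bash
python3 -m creep '[{"xyz":[-0.005,0.001,-0.02],"yaw":-0.05},{"xyz":[0,0.003,-0.045],"yaw":0},{"xyz":[0,0.004,-0.055],"yaw":0},{"xyz":[0,0.004,-0.055],"yaw":0},{"xyz":[0,0.004,-0.055],"yaw":0}]'
python3 -m creep '[{"xyz":[0,0.004,-0.055],"yaw":0},{"xyz":[0,0.003,-0.055],"yaw":0},{"xyz":[0,0.002,-0.045],"yaw":0},{"xyz":[0,0.001,-0.02],"yaw":0},{"xyz":[0,0,-0.003],"yaw":0}]'
python3 -m creep '[{"xyz":[0,0,0],"yaw":0},{"xyz":[0.015,0,0],"yaw":0},{"xyz":[0.025,0,0],"yaw":0},{"xyz":[0.015,0,0],"yaw":0},{"xyz":[0,0,0],"yaw":0}]'
python3 - <<'E'
from h import *
to((.479,-.091,.1535),(.016,.9999))
im=arm.grab_frame('wrist'); cv2.imwrite('pics/w8.png',im);np.save('w8.npy',arm.camera_info('wrist'),allow_pickle=True)
E
```

```text
t: 14.25
ee_pos: [0.4908, 0.0853, 0.3143]
eef_rot: [[0.002, -1.0, 0.017], [0.001, 0.017, 1.0], [-1.0, -0.002, 0.001]]
force: [0.6, 0.2, -1.6]
grip_width: 0.15
t: 14.88
ee_pos: [0.4779, -0.0922, 0.314]
eef_rot: [[0.001, -1.0, 0.02], [-0.0, 0.02, 1.0], [-1.0, -0.001, -0.0]]
force: [-0.4, 1.2, -0.7]
grip_width: 0.153
t: 15.5
ee_pos: [0.4773, -0.0903, 0.2566]
eef_rot: [[-0.003, -1.0, 0.016], [0.0, 0.016, 1.0], [-1.0, 0.003, 0.0]]
force: [-0.3, -0.9, -0.7]
grip_width: 0.15
t 15.5 p [ 0.4773 -0.0903  0.2566] q7 1.7109125822377418 yaw 0.0002
shift after yaw [ 0.103  -0.002  -0.0007] before [ 0.103  -0.002  -0.0007] rows 1.6490781336675848
```

View pics/w8.png

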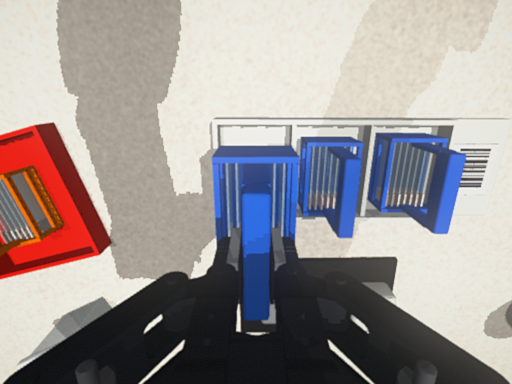

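```bash
python3 - <<'E'
from h import *
ci=np.load('w8.npy',allow_pickle=True).item()
im=cv2.imread('pics/w8.png'); cv2.imwrite('pics/w8c.png',cv2.resize(im[110:225,200:310],None,fx=5,fy=5,interpolation=cv2.INTER_CUBIC))
for p in [(215,120),(219,124),(289,126)]: print(plane(ci,p,.03))
E
```

```text
[ 0.4227 -0.1312  0.03  ]
[ 0.4269 -0.1272  0.03  ]
[ 0.4301 -0.0544  0.03  ]
```

View pics/w8c.png

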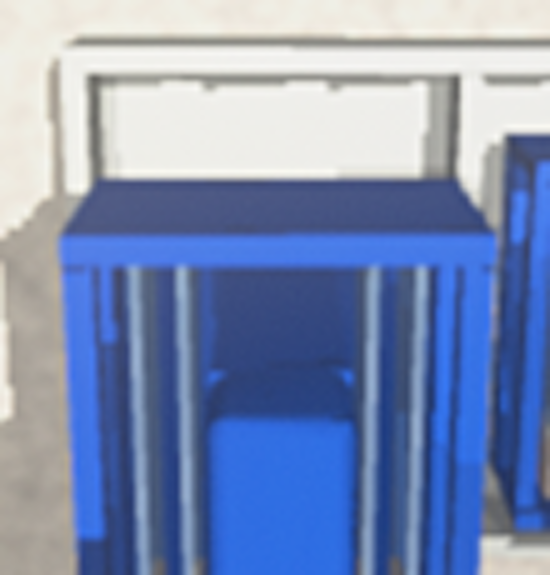

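Bay 0 centre checks out at y ≈ −0.090. Lowering.

```bash
python3 -m creep '[{"xyz":[0.03,-0.0015,0],"yaw":0},{"xyz":[0.035,0,0],"yaw":0},{"xyz":[0.02,0,0],"yaw":0},{"xyz":[0.008,0,0],"yaw":0},{"xyz":[0,0,0],"yaw":0}]'
```

```text
t: 16.18
ee_pos: [0.48, -0.091, 0.1653]
eef_rot: [[0.001, -1.0, 0.017], [-0.0, 0.017, 1.0], [-1.0, -0.001, -0.0]]
force: [-0.3, -1.4, -1.5]
grip_width: 0.152
```

```bash
python3 -m creep '[{"xyz":[0.003,0,0],"yaw":0},{"xyz":[0.002,0,0],"yaw":0},{"xyz":[0.0015,0,0],"yaw":0},{"xyz":[0.001,0,0],"yaw":0},{"xyz":[0,0,0],"yaw":0}]'
```

```text
t: 16.8
ee_pos: [0.4795, -0.091, 0.1574]
eef_rot: [[-0.0, -1.0, 0.017], [-0.0, 0.017, 1.0], [-1.0, 0.0, -0.0]]
force: [0.2, 0.7, -1.6]
grip_width: 0.154
```

```bash
python3 -m creep '[{"xyz":[0.001,0,0],"yaw":0},{"xyz":[0.001,0,0],"yaw":0},{"xyz":[0.001,0,0],"yaw":0},{"xyz":[0.0005,0,0],"yaw":0},{"xyz":[0,0,0],"yaw":0}]'
```

```text
t: 17.42
ee_pos: [0.4796, -0.091, 0.1539]
eef_rot: [[0.0, -1.0, 0.017], [0.0, 0.017, 1.0], [-1.0, -0.0, 0.0]]
force: [-0.4, 0.1, -1.8]
grip_width: 0.151
```

```bash
python3 -m creep '[{"xyz":[0.0005,0,0],"yaw":0},{"xyz":[0.0005,0,0],"yaw":0},{"xyz":[0,0,0],"yaw":0},{"xyz":[0,0,0],"yaw":0},{"xyz":[0,0,0],"yaw":0}]'
```

```text
t: 18.05
ee_pos: [0.4796, -0.0912, 0.1533]
eef_rot: [[0.0, -1.0, 0.017], [-0.0, 0.017, 1.0], [-1.0, -0.0, -0.0]]
force: [-1.1, -0.7, 4.6]
grip_width: 0.151
```

Contact at 4.6 N. Releasing, rising, and turning the jaws for the scanner.

```bash
python3 -m creep '[{"xyz":[0,0,0],"yaw":0},{"xyz":[0,0,0],"yaw":0},{"xyz":[0,0,0],"yaw":0},{"xyz":[-0.015,0,0],"yaw":0},{"xyz":[-0.04,0,0],"yaw":0}]' 120
python3 -m creep '[{"xyz":[-0.05,0,0],"yaw":0},{"xyz":[-0.05,0,0],"yaw":0},{"xyz":[-0.02,0,0],"yaw":0},{"xyz":[0,0,0],"yaw":0},{"xyz":[0,0,0],"yaw":0}]'
python3 - <<'E'
from h import *
im=arm.grab_frame('wrist'); cv2.imwrite('pics/w9.png',im);np.save('w9.npy',arm.camera_info('wrist'),allow_pickle=True)
to((.655,-.02,.33),(1,0))
E
```

```text
t: 18.68
ee_pos: [0.4786, -0.0908, 0.208]
eef_rot: [[-0.003, -1.0, 0.017], [0.0, 0.017, 1.0], [-1.0, 0.003, 0.0]]
force: [-0.2, -0.3, -0.3]
grip_width: 0.527
t: 19.3
ee_pos: [0.479, -0.0909, 0.3274]
eef_rot: [[-0.001, -1.0, 0.017], [0.0, 0.017, 1.0], [-1.0, 0.001, 0.0]]
force: [0.3, 0.4, 0.2]
grip_width: 0.527
t 19.35 p [ 0.4788 -0.0908  0.327 ] q7 1.6936927297460302 yaw 1.5541
shift after yaw [-0.0034  0.0708  0.1761] before [-0.0034 -0.1749  0.0738] rows 3.0382086377292903
```

View pics/w9.png

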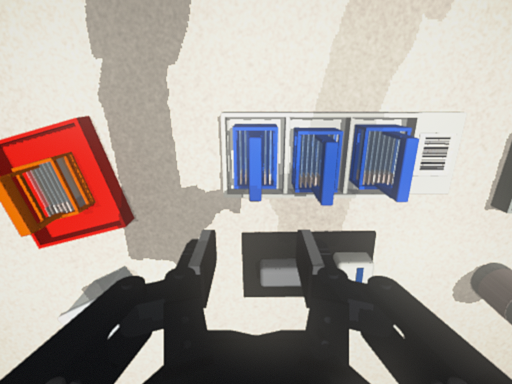

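All three kit bays now hold blue racks, with bars at columns 255, 328 and 408. The orange rack stands in the red tray.

```bash
python3 -m creep '[{"xyz":[0,-0.035,0.0148],"yaw":0},{"xyz":[0,-0.045,0.019],"yaw":0},{"xyz":[0,-0.045,0.019],"yaw":0},{"xyz":[0,-0.035,0.0148],"yaw":0},{"xyz":[0,-0.015,0.0062],"yaw":0.1}]'
python3 -m creep '[{"xyz":[0,0,0],"yaw":0.17},{"xyz":[0,0,0],"yaw":0.17},{"xyz":[0,0,0],"yaw":0.17},{"xyz":[0,0,0],"yaw":0.17},{"xyz":[0,0,0],"yaw":0.17}]'
python3 -m creep '[{"xyz":[0,0,0],"yaw":0.17},{"xyz":[0,0,0],"yaw":0.17},{"xyz":[0,0,0],"yaw":0.17},{"xyz":[0,0,0],"yaw":0.094},{"xyz":[0,0,0],"yaw":0}]'
python3 - <<'E'
from h import *
to((.655,-.02,.33),(1,0))
im=arm.grab_frame('wrist'); cv2.imwrite('pics/w10.png',im);np.save('w10.npy',arm.camera_info('wrist'),allow_pickle=True)
E
```

```text
t: 19.98
ee_pos: [0.6568, -0.0186, 0.3256]
eef_rot: [[-0.003, -0.993, 0.117], [0.0, 0.117, 0.993], [-1.0, 0.003, 0.0]]
force: [0.8, 0.1, -0.5]
grip_width: 0.528
t: 20.6
ee_pos: [0.6552, -0.0201, 0.3261]
eef_rot: [[-0.003, -0.563, 0.826], [-0.0, 0.826, 0.563], [-1.0, 0.001, -0.003]]
force: [1.3, -0.6, 0.1]
grip_width: 0.527
t: 21.22
ee_pos: [0.6553, -0.02, 0.3264]
eef_rot: [[-0.002, -0.001, 1.0], [-0.001, 1.0, 0.001], [-1.0, -0.001, -0.002]]
force: [-0.1, -0.4, -0.3]
grip_width: 0.529
t 21.225 p [ 0.6553 -0.02    0.3264] q7 0.18405884204443065 yaw 0.001
shift after yaw [-0.0036 -0.     -0.0003] before [-0.0036 -0.     -0.0003] rows 0.05735772160715741
```

View pics/w10.png

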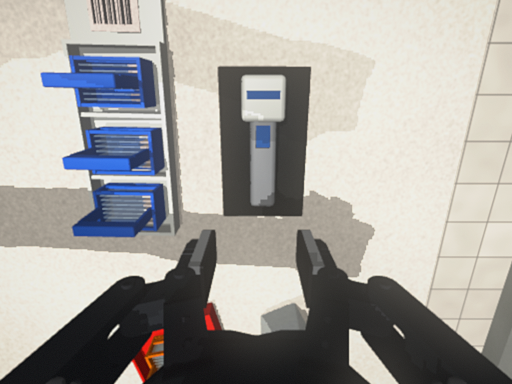

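The scanner is centred at about (263,140), with its head at (263,98), its handle running down to row 206, and its button at (263,136).

```bash
python3 - <<'E'
from h import *
im=cv2.imread('pics/w10.png'); cv2.imwrite('pics/w10c.png',cv2.resize(im[60:220,215:315],None,fx=3.7,fy=3.7,interpolation=cv2.INTER_CUBIC))
cv2.imwrite('pics/w10l.png',cv2.resize(im[0:70,60:180],None,fx=5,fy=5,interpolation=cv2.INTER_CUBIC))
E
```

```text
(no output)
```

View pics/w10c.png

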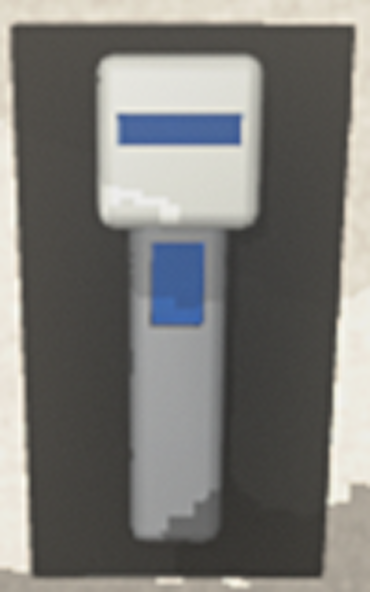

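View pics/w10l.png

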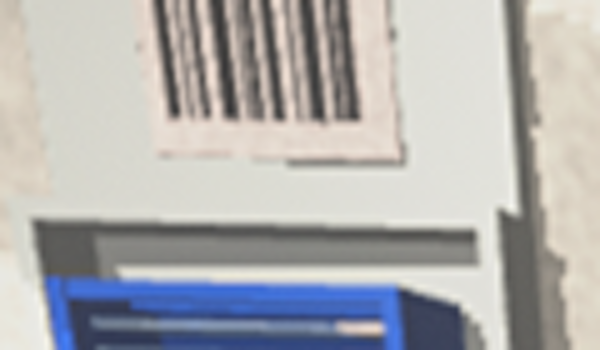

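```bash
python3 - <<'E'
from h import *
ci=np.load('w10.npy',allow_pickle=True).item(); print(ci['origin'])
P=lambda a,b,z:plane(ci,(a/3.7+215-.36,b/3.7+60-.36),z)
a,b=P(98,140,.044),P(263,140,.044);print('head sides',a,b,(a+b)/2)
print('head front',P(180,53,.044),'head back',P(180,230,.044))
for r in (300,400,480):
    a,b=P({300:130,400:131,480:132}[r],r,.03),P({300:225,400:222,480:220}[r],r,.03); print('handle',a,b,(a+b)/2)
print('handle end',P(176,541,.04))
print('button',P(151,243,.041),P(205,326,.041))
Q=[P(12,26,.008),P(355,28,.008),P(321,576,.008),P(33,575,.008)]
for i in range(4): print('mat',Q[i],np.linalg.norm(Q[i]-Q[i-1]))
print('mat ctr',sum(Q)/4)
E
```

```text
[0.6552 0.0618 0.3966]
head sides [0.6369 0.0562 0.044 ] [0.6903 0.0563 0.044 ] [0.6636 0.0563 0.044 ]
head front [0.6631 0.0824 0.044 ] head back [0.6637 0.0277 0.044 ]
handle [0.6467 0.0022 0.03  ] [0.6802 0.0022 0.03  ] [0.6634 0.0022 0.03  ]
handle [ 0.6468 -0.0342  0.03  ] [ 0.6799 -0.0342  0.03  ] [ 0.6634 -0.0342  0.03  ]
handle [ 0.6471 -0.065   0.03  ] [ 0.6799 -0.0649  0.03  ] [ 0.6635 -0.065   0.03  ]
handle end [ 0.6635 -0.0854  0.04  ]
button [0.6541 0.0231 0.041 ] [ 0.6727 -0.005   0.041 ]
mat [0.6059 0.0931 0.008 ] 0.20689224502643447
mat [0.7243 0.0927 0.008 ] 0.11843900114699361
mat [ 0.7235 -0.1139  0.008 ] 0.20657854380785362
mat [ 0.606  -0.1138  0.008 ] 0.1175146627830296
mat ctr [ 0.6649 -0.0105  0.008 ]
```

```bash
python3 - <<'E'
from h import *
to((.6635,-.002,.15),(1,0))
E
python3 -m creep '[{"xyz":[0.04,0.018,0.0082],"yaw":0},{"xyz":[0.055,0,0],"yaw":0},{"xyz":[0.055,0,0],"yaw":0},{"xyz":[0.026,0,0],"yaw":0},{"xyz":[0,0,0],"yaw":0}]' 70
python3 - <<'E'
from h import *
to((.6635,-.002,.087),(1,0))
im=arm.grab_frame('wrist'); cv2.imwrite('pics/w11.png',im)
E
```

```text
t 21.275 p [ 0.6554 -0.02    0.3267] q7 0.18500147470771672 yaw 0.002
shift after yaw [0.1767 0.0181 0.0085] before [0.1767 0.0181 0.0085] rows 2.844504754941246
t: 21.9
ee_pos: [0.6622, -0.0021, 0.1493]
eef_rot: [[-0.005, -0.001, 1.0], [-0.0, 1.0, 0.001], [-1.0, -0.0, -0.005]]
force: [0.6, 0.8, 0.6]
grip_width: 0.722
t 21.9 p [ 0.6622 -0.0021  0.1493] q7 0.22881468686622494 yaw 0.0014
shift after yaw [0.0623 0.0001 0.0016] before [0.0623 0.0001 0.0016] rows 0.9963491832019145
```

View pics/w11.png

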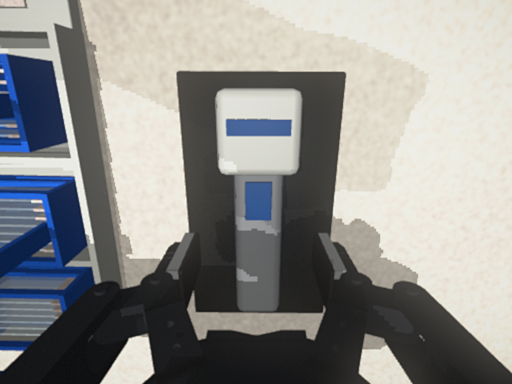

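The handle is centred between the fingers at column 258. Descending and gripping.

```bash
python3 -m creep '[{"xyz":[0.025,0,0.001],"yaw":0},{"xyz":[0.02,0,0],"yaw":0},{"xyz":[0.012,0,0],"yaw":0},{"xyz":[0.005,0,0],"yaw":0},{"xyz":[0,0,0],"yaw":0}]'
python3 - <<'E'
from h import *
to((.6635,-.002,.087),(1,0))
E
```

```text
t: 22.58
ee_pos: [0.6651, -0.0022, 0.0901]
eef_rot: [[0.0, -0.0, 1.0], [-0.0, 1.0, 0.0], [-1.0, -0.0, 0.0]]
force: [0.7, -0.2, -0.3]
grip_width: 0.725
t 22.575 p [ 0.6651 -0.0022  0.0901] q7 0.25216887368966906 yaw 0.0001
shift after yaw [ 0.0031  0.0002 -0.0016] before [ 0.0031  0.0002 -0.0016] rows 0.05565005748214841
```

```bash
python3 -m creep '[{"xyz":[0.003,0,-0.0012],"yaw":0},{"xyz":[0,0,0],"yaw":0},{"xyz":[0,0,0],"yaw":0},{"xyz":[0,0,0],"yaw":0},{"xyz":[0,0,0],"yaw":0}]'
python3 -m creep '[{"xyz":[0,0,0],"yaw":0},{"xyz":[0,0,0],"yaw":0},{"xyz":[0,0,0],"yaw":0},{"xyz":[0,0,0],"yaw":0},{"xyz":[0,0,0],"yaw":0}]' 255
```

```text
t: 23.2
ee_pos: [0.6638, -0.0021, 0.087]
eef_rot: [[0.0, 0.0, 1.0], [-0.0, 1.0, -0.0], [-1.0, -0.0, 0.0]]
force: [-0.2, -1.0, -0.8]
grip_width: 0.726
t: 23.82
ee_pos: [0.664, -0.0022, 0.0871]
eef_rot: [[0.001, 0.0, 1.0], [-0.0, 1.0, -0.0], [-1.0, -0.0, 0.001]]
force: [0.4, -0.0, 3.0]
grip_width: 0.386
```

Gripped: opening 33 mm, as expected for the handle. Refining the label centre from the pictures already taken while lifting.

```bash
python3 -m creep '[{"xyz":[-0.01,0,0],"yaw":0},{"xyz":[-0.025,0,0],"yaw":0},{"xyz":[-0.04,0,0],"yaw":0},{"xyz":[-0.04,0,0],"yaw":0},{"xyz":[-0.03,0,0],"yaw":0}]'
python3 - <<'E'
from h import *
im=arm.grab_frame('wrist'); cv2.imwrite('pics/w12.png',im)
im=cv2.imread('pics/w1.png'); a=cv2.resize(im[80:180,110:190],None,fx=5,fy=5,interpolation=cv2.INTER_CUBIC)
im=cv2.imread('pics/w9.png'); b=cv2.resize(im[105:205,400:470],None,fx=5,fy=5,interpolation=cv2.INTER_CUBIC)
cv2.imwrite('pics/lab.png',np.hstack([a,b]))
E
```

```text
t: 24.45
ee_pos: [0.6637, -0.0022, 0.2339]
eef_rot: [[0.001, 0.0, 1.0], [0.0, 1.0, -0.0], [-1.0, 0.0, 0.001]]
force: [-0.6, -0.3, -1.9]
grip_width: 0.389
```

View pics/lab.png

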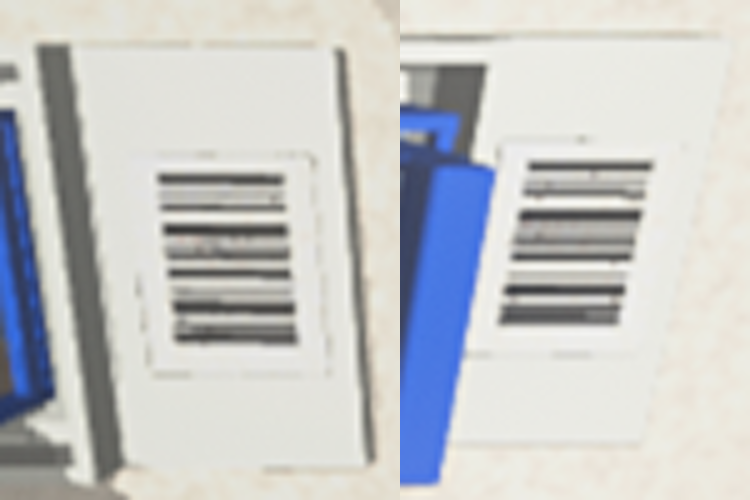

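View pics/w12.png

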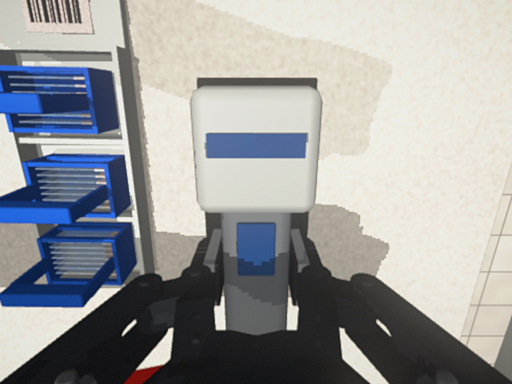

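```bash
python3 - <<'E'
from h import *
c1=np.load('w1.npy',allow_pickle=True).item();c9=np.load('w9.npy',allow_pickle=True).item()
print(plane(c1,(155.4,132.2),.013),plane(c9,(434.6,154),.013))
P=lambda a,b:plane(c1,(110+a/5-.4,80+b/5-.4),.013); print('ht,w',P(229,153),P(229,375),P(137,264),P(321,264))
ct=arm.camera_info('top'); im=cv2.imread('pics/top0.png')
print('top',plane(ct,(199.5,226.5),.013))
to((.541,.158,.235),(0,1))
E
```

```text
[0.4825 0.1577 0.013 ] [0.4821 0.1581 0.013 ]
ht,w [0.4534 0.1612 0.013 ] [0.5136 0.1538 0.013 ] [0.4825 0.1324 0.013 ] [0.483  0.1828 0.013 ]
top [0.4798 0.1549 0.013 ]
t 24.5 p [ 0.6655 -0.0025  0.2378] q7 0.19404575525613843 yaw -1.5711
shift after yaw [0.0021 0.1246 0.1605] before [ 0.0021  0.1604 -0.1246] rows 3.2501723009689165
```

```bash
python3 -m creep '[{"xyz":[0,0.025,-0.0195],"yaw":0},{"xyz":[0,0.04,-0.031],"yaw":0},{"xyz":[0,0.045,-0.035],"yaw":0},{"xyz":[0,0.035,-0.027],"yaw":0},{"xyz":[0,0.0155,-0.012],"yaw":-0.101}]'
python3 -m creep '[{"xyz":[0,0,0],"yaw":-0.15},{"xyz":[0,0,0],"yaw":-0.15},{"xyz":[0,0,0],"yaw":-0.15},{"xyz":[0,0,0],"yaw":-0.15},{"xyz":[0,0,0],"yaw":-0.15}]'
python3 -m creep '[{"xyz":[0,0,0],"yaw":-0.15},{"xyz":[0,0,0],"yaw":-0.15},{"xyz":[0,0,0],"yaw":-0.15},{"xyz":[0,0,0],"yaw":-0.15},{"xyz":[0,0,0],"yaw":-0.12}]'
python3 - <<'E'
from h import *
to((.540,.158,.192),(0,1))
E
```

```text
t: 25.12
ee_pos: [0.5368, 0.1613, 0.2313]
eef_rot: [[-0.002, -0.107, 0.994], [0.001, 0.994, 0.107], [-1.0, 0.001, -0.002]]
force: [-0.0, -0.9, -2.0]
grip_width: 0.388
t: 25.75
ee_pos: [0.5387, 0.1581, 0.2315]
eef_rot: [[-0.001, -0.755, 0.656], [-0.0, 0.656, 0.755], [-1.0, 0.0, -0.001]]
force: [0.2, 1.3, -1.6]
grip_width: 0.385
t: 26.38
ee_pos: [0.5388, 0.158, 0.2315]
eef_rot: [[-0.001, -1.0, -0.004], [-0.0, -0.004, 1.0], [-1.0, 0.001, -0.0]]
force: [1.2, 0.9, -1.6]
grip_width: 0.386
t 26.375 p [0.5388 0.158  0.2315] q7 1.2480142066482551 yaw 0.0043
shift after yaw [ 0.0395 -0.0013 -0.    ] before [ 0.0395 -0.0013 -0.    ] rows 0.6321505663577964
```

```bash
python3 -m creep '[{"xyz":[0.015,-0.0013,0],"yaw":0.004},{"xyz":[0.015,0,0],"yaw":0},{"xyz":[0.0095,0,0],"yaw":0},{"xyz":[0,0,0],"yaw":0},{"xyz":[0,0,0],"yaw":0}]'
python3 - <<'E'
from h import *
to((.540,.158,.192),(0,1)); print(arm.observe()['eef_rot'])
for n in ('scene','top','wrist'):
    im=arm.grab_frame(n); cv2.imwrite(f'pics/{n}13.png',im)
s=cv2.imread('pics/scene13.png')[130:260,200:420]; cv2.imwrite('pics/s13.png',cv2.resize(s,None,fx=3.6,fy=3.6,interpolation=cv2.INTER_CUBIC))
E
```

```text
t: 27.0
ee_pos: [0.5408, 0.1585, 0.1926]
eef_rot: [[0.0, -1.0, 0.004], [0.0, 0.004, 1.0], [-1.0, -0.0, 0.0]]
force: [-0.6, 0.4, -2.4]
grip_width: 0.387
t 27.0 p [0.5408 0.1585 0.1926] q7 1.2454509851033722 yaw -0.0041
shift after yaw [ 0.0006  0.0008 -0.0005] before [ 0.0006  0.0008 -0.0005] rows 0.017419172796884156
[[ 0.0004 -1.      0.0041]
 [ 0.      0.0041  1.    ]
 [-1.     -0.0004  0.    ]]
```

View pics/s13.png

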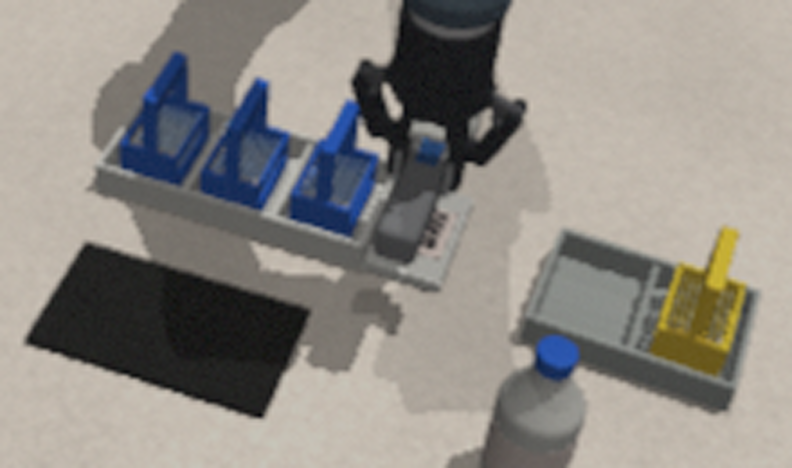

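View pics/wrist13.png

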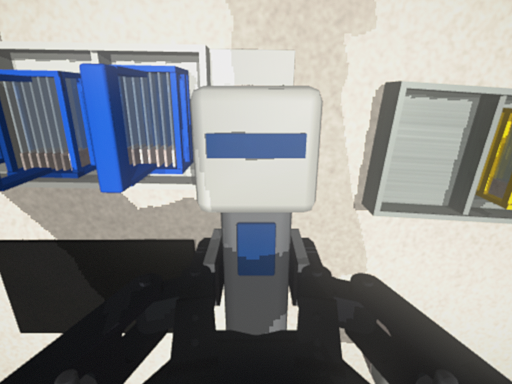

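Checking that the held scanner is level, using its head's outline in the wrist view (columns 191–322, rows 86–212).

```bash
python3 - <<'E'
from h import *
s=arm.observe();ci=arm.camera_info('wrist');p=s['ee_pos'];R=s['eef_rot']
for sx,sy in [(.085,-.027),(.085,.027),(.03,.027),(.03,-.027)]:
    # scanner x=tool y, z=-tool x
    for dz in (0.0871-.044,):
        q=p+R@np.array([dz,sx,0])+R@np.array([0,0,sy]); print(sx,sy,proj(ci,q))
for i in ((191,322),):
    pass
E
python3 -m creep '[{"xyz":[0,0.0005,0],"yaw":0},{"xyz":[0,0,0],"yaw":0},{"xyz":[0,0,0],"yaw":0},{"xyz":[0,0,0],"yaw":0},{"xyz":[0,0,0],"yaw":0}]'
python3 -m creep '[{"xyz":[0,0,0],"yaw":0},{"xyz":[0,0,0],"yaw":0},{"xyz":[0,0,0],"yaw":0},{"xyz":[0,0,0],"yaw":0},{"xyz":[0,0,0],"yaw":0}]'
python3 -m creep '[{"xyz":[0,0,0],"yaw":0},{"xyz":[0,0,0],"yaw":0},{"xyz":[0,0,0],"yaw":0},{"xyz":[0,0,0],"yaw":0},{"xyz":[0,0,0],"yaw":0}]'
```

```text
0.085 -0.027 [182.3404  81.9115]
0.085 0.027 [325.309   81.8909]
0.03 0.027 [315.5736 215.2748]
0.03 -0.027 [192.693  215.3106]
t: 27.78
ee_pos: [0.5401, 0.1584, 0.1924]
eef_rot: [[0.0, -1.0, 0.004], [-0.0, 0.004, 1.0], [-1.0, -0.0, -0.0]]
force: [-0.0, 0.2, -1.3]
grip_width: 0.382
t: 28.4
ee_pos: [0.5401, 0.1584, 0.1924]
eef_rot: [[0.0, -1.0, 0.004], [-0.0, 0.004, 1.0], [-1.0, -0.0, -0.0]]
force: [-0.3, -0.6, -3.2]
grip_width: 0.386
t: 29.02
ee_pos: [0.5401, 0.1584, 0.1924]
eef_rot: [[0.0, -1.0, 0.004], [0.0, 0.004, 1.0], [-1.0, -0.0, 0.0]]
force: [0.1, -0.1, -1.4]
grip_width: 0.386
```

```bash
python3 - <<'E'
from h import *
c10=np.load('w10.npy',allow_pickle=True).item()
s=arm.observe();ci=arm.camera_info('wrist');p=s['ee_pos'];R=s['eef_rot']
def boxes(f):
    im=cv2.imread(f); m=cols(im)['blue']; m[:, :200]=0; m[:,330:]=0
    return [(c,cv2.boundingRect(0) if 0 else r) for a,c,r in comps(m,80)]
g=np.array([.664,-.0022,.0871])
for f in ('pics/w10.png','pics/wrist13.png'):
    for c,r in boxes(f): print(f,c,r)
for c,r in boxes('pics/w10.png'):
    z=.0445 if c[1]<110 else .0415
    for q in cv2.boxPoints(r):
        w=plane(c10,q,z)-g  # world at grasp: tool y=+y, z=+x, x=-z
        t=np.array([-w[2],w[1],w[0]]); print('pred',proj(ci,p+R@t))
E
```

```text
pics/w10.png [263.225   94.5438] ((263.0, 94.5), (5.0, 30.0), 90.0)
pics/w10.png [262.7678 135.8764] ((262.5, 136.0), (20.0, 13.0), 90.0)
pics/wrist13.png [217.6289 144.7511] ((226.0, 145.0), (38.0, 22.0), 0.0)
pics/wrist13.png [255.7027 248.8275] ((256.0, 249.0), (50.0, 36.0), 90.0)
pred [206.8003 136.2348]
pred [296.1969 136.0444]
pred [295.9403 150.0963]
pred [207.4761 150.286 ]
pred [233.8894 223.9626]
pred [269.5014 223.8832]
pred [269.5798 270.9381]
pred [235.2858 271.0164]
```

The stripe and button land within about 2 mm of the level prediction, so the scanner is level. One cross-check from the top picture already taken:

```bash
python3 - <<'E'
from h import *
ct=arm.camera_info('top'); im=cv2.imread('pics/top13.png')
print(proj(ct,(.482,.158,.149)),proj(ct,(.482,.158,.013)))
cv2.imwrite('pics/t13.png',cv2.resize(im[130:260,130:310],None,fx=4.2,fy=4.2,interpolation=cv2.INTER_CUBIC))
E
```

```text
[191.8572 226.42  ] [198.433  225.7755]
```

View pics/t13.png

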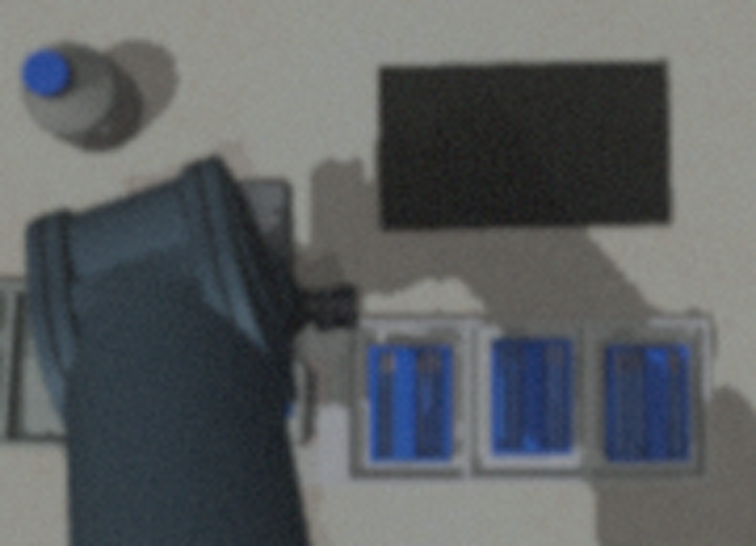

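The arm hides the head from above, so that view adds nothing. The hold lasted about 1.9 s. Returning to the mat.

```bash
python3 -m creep '[{"xyz":[-0.02,0,0],"yaw":0},{"xyz":[-0.025,0,0],"yaw":0.15},{"xyz":[0,0,0],"yaw":0.15},{"xyz":[0,0,0],"yaw":0.15},{"xyz":[0,0,0],"yaw":0.15}]'
python3 -m creep '[{"xyz":[0,0,0],"yaw":0.15},{"xyz":[0,0,0],"yaw":0.15},{"xyz":[0,0,0],"yaw":0.15},{"xyz":[0,0,0],"yaw":0.15},{"xyz":[0,0,0],"yaw":0.15}]'
python3 -m creep '[{"xyz":[0,0,0],"yaw":0.15},{"xyz":[0,0,0],"yaw":0.067},{"xyz":[0,-0.02,0.015],"yaw":0},{"xyz":[0,-0.04,0.03],"yaw":0},{"xyz":[0,-0.045,0.035],"yaw":0}]'
python3 -m creep '[{"xyz":[0,-0.035,0.028],"yaw":0},{"xyz":[0,-0.0206,0.016],"yaw":0},{"xyz":[0,0,0],"yaw":0},{"xyz":[0,0,0],"yaw":0},{"xyz":[0,0,0],"yaw":0}]'
python3 - <<'E'
from h import *
to((.664,-.0025,.0871),(1,0))
im=arm.grab_frame('wrist'); cv2.imwrite('pics/w14.png',im)
E
```

```text
t: 29.65
ee_pos: [0.54, 0.1584, 0.2375]
eef_rot: [[0.0, -0.82, 0.572], [0.0, 0.572, 0.82], [-1.0, -0.0, 0.0]]
force: [0.4, 0.6, -2.4]
grip_width: 0.386
t: 30.28
ee_pos: [0.54, 0.1585, 0.2374]
eef_rot: [[-0.0, -0.211, 0.978], [0.0, 0.978, 0.211], [-1.0, 0.0, -0.0]]
force: [-0.2, 0.6, -2.2]
grip_width: 0.385
t: 30.9
ee_pos: [0.6207, 0.0536, 0.2374]
eef_rot: [[-0.0, -0.003, 1.0], [0.001, 1.0, 0.003], [-1.0, 0.001, -0.0]]
force: [1.1, 0.9, -1.8]
grip_width: 0.381
t: 31.52
ee_pos: [0.6636, -0.0006, 0.2373]
eef_rot: [[-0.001, -0.002, 1.0], [0.001, 1.0, 0.002], [-1.0, 0.001, -0.001]]
force: [-0.3, 0.3, -2.2]
grip_width: 0.389
t 31.525 p [ 0.6636 -0.0006  0.2373] q7 0.1927220693924679 yaw 0.0019
shift after yaw [ 0.1502 -0.0021  0.0005] before [ 0.1502 -0.0021  0.0005] rows 2.4033433021942145
```

View pics/w14.png

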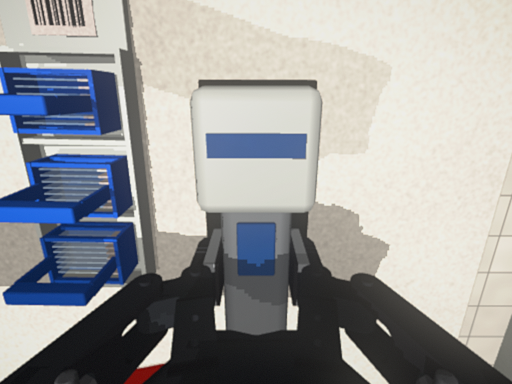

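The view matches the one right after lifting, so there was no slip. Lowering.

```bash
python3 -m creep '[{"xyz":[0.03,-0.002,0],"yaw":0},{"xyz":[0.05,0,0],"yaw":0},{"xyz":[0.035,0,0],"yaw":0},{"xyz":[0.018,0,0],"yaw":0},{"xyz":[0.008,0,0],"yaw":0}]'
python3 -m creep '[{"xyz":[0.003,0,0],"yaw":0},{"xyz":[0.002,0,0],"yaw":0},{"xyz":[0,0,0],"yaw":0},{"xyz":[0,0,0],"yaw":0},{"xyz":[0,0,0],"yaw":0}]'
```

```text
t: 32.2
ee_pos: [0.6641, -0.0038, 0.0961]
eef_rot: [[-0.0, -0.001, 1.0], [0.0, 1.0, 0.001], [-1.0, 0.0, -0.0]]
force: [-0.6, -0.7, -1.6]
grip_width: 0.388
t: 32.83
ee_pos: [0.6642, -0.0042, 0.0917]
eef_rot: [[0.0, -0.0, 1.0], [-0.0, 1.0, 0.0], [-1.0, -0.0, 0.0]]
force: [-0.7, -0.9, -2.5]
grip_width: 0.385
```

```bash
python3 -m creep '[{"xyz":[0.001,0.001,0],"yaw":0},{"xyz":[0.001,0,0],"yaw":0},{"xyz":[0.001,0,0],"yaw":0},{"xyz":[0.001,0,0],"yaw":0},{"xyz":[0,0,0],"yaw":0}]'
```

```text
t: 33.45
ee_pos: [0.664, -0.0032, 0.0873]
eef_rot: [[-0.0, -0.0, 1.0], [-0.0, 1.0, 0.0], [-1.0, -0.0, -0.0]]
force: [-0.3, -0.7, -1.5]
grip_width: 0.389
```

```bash
python3 -m creep '[{"xyz":[0.0004,0,0],"yaw":0},{"xyz":[0.0004,0,0],"yaw":0},{"xyz":[0,0,0],"yaw":0},{"xyz":[0,0,0],"yaw":0},{"xyz":[0,0,0],"yaw":0}]'
```

```text
t: 34.08
ee_pos: [0.6641, -0.0032, 0.0871]
eef_rot: [[0.0, 0.0, 1.0], [0.0, 1.0, -0.0], [-1.0, 0.0, 0.0]]
force: [-2.0, 0.6, 5.5]
grip_width: 0.383
```

Contact at 5.5 N. Releasing to about 60 mm and rising.

```bash
python3 -m creep '[{"xyz":[0,0,0],"yaw":0},{"xyz":[0,0,0],"yaw":0},{"xyz":[0,0,0],"yaw":0},{"xyz":[0,0,0],"yaw":0},{"xyz":[-0.015,0,0],"yaw":0}]' 70
python3 -m creep '[{"xyz":[-0.04,0,0],"yaw":0},{"xyz":[-0.06,0,0],"yaw":0},{"xyz":[-0.06,0,0],"yaw":0},{"xyz":[-0.04,0,0],"yaw":0},{"xyz":[0,0,0],"yaw":0}]'
python3 - <<'E'
from h import *
for n in ('wrist','scene','top'): cv2.imwrite(f'pics/{n}15.png',arm.grab_frame(n))
a=cv2.imread('pics/scene15.png')[120:290,110:430]; cv2.imwrite('pics/s15.png',cv2.resize(a,None,fx=2.5,fy=2.5,interpolation=cv2.INTER_CUBIC))
E
```

```text
t: 34.7
ee_pos: [0.6632, -0.0032, 0.101]
eef_rot: [[-0.002, -0.0, 1.0], [-0.0, 1.0, 0.0], [-1.0, -0.0, -0.002]]
force: [0.7, 0.3, -0.8]
grip_width: 0.721
t: 35.33
ee_pos: [0.6659, -0.0038, 0.3068]
eef_rot: [[0.008, 0.0, 1.0], [0.0, 1.0, -0.0], [-1.0, 0.0, 0.008]]
force: [-0.7, 0.3, -0.4]
grip_width: 0.723
```

View pics/wrist15.png

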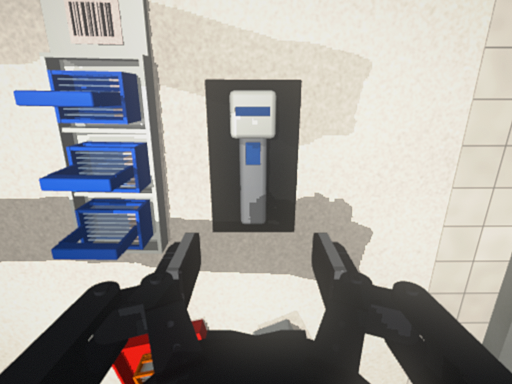

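View pics/s15.png

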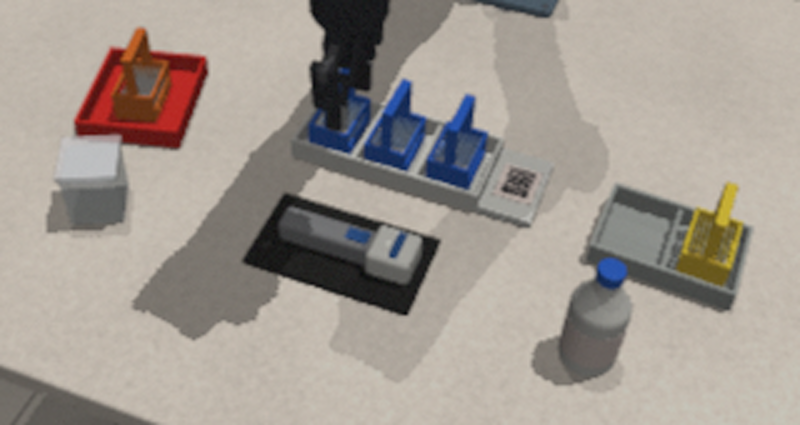

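View pics/top15.png

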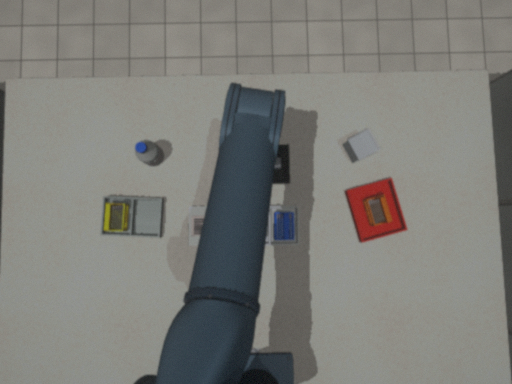

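The wrist and scene views show the scanner lying window down on its mat, three upright blue racks in the kit tray and the orange one in the red tray. Bottle, dish and yellow rack look undisturbed. Handing in.

```bash
python3 - <<'E'
from workcell import arm
s=arm.observe(); print(s['t'],s['force']); print(arm.job_done())
E
```

```text
35.475 [ 0.13631173 -0.04065855 -0.65513566]
the job is handed in; nothing more can be done
None
```

The job is done and handed in at 35.5 s of the 72 s allowed; the hand-in gave no verdict.

- **Orange rack:** it was in bay 0. I stood it upright near the middle of the red returns tray, with about 6 N of contact when it touched down.
- **Blue stock rack:** I carried it over the other racks with more than 5 cm of clearance and stood it in the empty bay 0, with about 5 N at touchdown.
- **Scanner:** I held it level with the window over the label centre, measured at (0.482, 0.158), about 10 cm above it. It was still for about 1.9 s, then laid back on its mat window down, with about 5.5 N at touchdown.

**Last checks:** the final wrist, scene and top pictures show three upright blue racks in the kit tray, the orange rack upright in the returns tray and the scanner on its mat. The bottle, the dish and the yellow rack look undisturbed, and the gripper was clear of everything.

**Disagreements:**
- The coarse top view put the label 2–3 mm away from the two wrist views, which agreed with each other, so I used those.
- In the wrist picture taken over the label, the scanner appeared about 1.5 mm to one side of where I expected it. That is within the 2 mm camera calibration.
- The arm blocked the top view during the hold, so I could not check the window's position from above.

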